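# Lay the last lamination on the pile in the glue-up cradle

## Task

Finish the dry lay-up in the sloping glue-up cradle: tip the blank that stands on its narrow edge over onto its face on the bench, then lay it on top of the two blanks in the cradle. The three must make a square pile, each lying flat with its long edge against the ledge and its end against the end stop. Leave the marking gauge and the shorter blank that lie between the two where they are.

Things in the scene. Friction and masses are not known exactly. Their poses are not given: they have to be found in the camera images.
- cradle_deck: Sloping deck of the wooden glue-up cradle, fixed to the bench (base 150 x 216 mm, about 112 mm high). Origin: inner corner where deck, ledge and end stop meet. x points up the 30 degree slope, away from the robot; y along the ledge to the left; z square out of the deck (up, leaning 30 degrees toward the robot). The pile lies at x 0 to 62, y -171 to 0 mm; deck x -18 to 88, y -188 to 18.
- ledge_notch (a point): Middle of the ledge's inner face, on the deck, at deck (0, -86, 0) mm. The ledge is a strip 18 mm thick along the low edge (deck x -18 to 0), 55 mm high (z) at both ends but only 14 mm in the middle, where an 88 mm wide notch (y -138 to -50) leaves room for a finger at the pile's lower long edge. The pile's upper long edge is free.
- stop_face (a point): Middle of the end stop's inner face, on the deck, at deck (30, 0, 0) mm: the stop is a block 55 mm high (z), 18 mm thick (y 0 to 18), x 3 to 57 mm, at the deck's left end. The pile's right end is free.
- blank_low_centre (a point): Centre of the lowest blank in the cradle: a plain sawn pine blank 62 x 171 x 20 mm; loose, x across its width, y along its length, z through its thickness. Lies on the deck, centre at deck (31, -86, 10) mm.
- blank_low: The same lowest blank; origin at the centre of one 62 x 171 face, z through the thickness.
- blank_mid_centre (a point): Centre of the second blank, same size, loose, lying flush on the first, centre at deck (31, -86, 30) mm.
- blank_mid: The same second blank; origin at the centre of its lower face.
- blank_top_centre (a point): Centre of the third blank (62 x 171 x 20 mm, 80 to 160 g, loose), which at first stands on a long narrow edge on the bench, 62 mm tall and 20 mm thick, with free bench on both sides, most of it toward the robot; it may be tipped either way. Axes as blank_top. Its place on the pile: centre at deck (31, -86, 50) mm, either face up, either end to the stop.
- blank_top: The same third blank; origin at the centre of one 62 x 171 face, x across the width, y along the length, z through the thickness toward the other face (level at first, upright or upside down once it lies on its face).
- gauge: Bystander: wooden marking gauge, 60 x 190 mm, 62 mm high, lying on the bench between the cradle and the standing blank; origin under its centre, y along its beam.
- short_blank: Bystander: a shorter, wider blank, 70 x 136 x 20 mm, lying flat between the cradle and the standing blank, nearer to the robot than the gauge; origin under its centre. It does not belong to the pile.

How it is judged:
On the way:
1. the third blank lies at rest on its face on the bench (height (world z) of blank_top_centre below 0.014 m and (angle between blank_top's own z axis and vertical below 0.08 rad or angle between blank_top's own z axis and vertical above 3.06 rad) and linear speed of blank_top below 0.03 m/s), for 0.2 s.
At the end, for the whole second after the job is handed in: The three blanks lie still in the cradle as one pile, the third on top: each centre within 6 mm (across) and 8 mm (along) of its place against ledge and stop, within 4 mm of its height over the deck, parallel to the ledge within 0.06 rad and flat within 0.05 rad (x of blank_low_centre in the frame of cradle_deck between 0.025 and 0.037 m and y of blank_low_centre in the frame of cradle_deck between -0.0935 and -0.0775 m and z of blank_low_centre in the frame of cradle_deck between 0.006 and 0.014 m and angle between the y axis of each of blank_low, blank_mid, blank_top and the y axis of cradle_deck, either way round below 0.06 rad and angle between the z axis of each of blank_low, blank_mid, blank_top and the z axis of cradle_deck, either way round below 0.05 rad and linear speed of each of blank_low, blank_mid, blank_top below 0.02 m/s and x of blank_mid_centre in the frame of cradle_deck between 0.025 and 0.037 m and y of blank_mid_centre in the frame of cradle_deck between -0.0935 and -0.0775 m and z of blank_mid_centre in the frame of cradle_deck between 0.026 and 0.034 m and x of blank_top_centre in the frame of cradle_deck between 0.025 and 0.037 m and y of blank_top_centre in the frame of cradle_deck between -0.0935 and -0.0775 m and z of blank_top_centre in the frame of cradle_deck between 0.046 and 0.054 m); the robot touches nothing.
It fails at once if the marking gauge is knocked or shoved (moved more than 30 mm) (distance of gauge from where it was at the start of the episode above 0.03 m).
It fails at once if the short blank is knocked or shoved (moved more than 30 mm) (distance of short_blank from where it was at the start of the episode above 0.03 m).
It also fails if it takes over 51 s, if anything falls off the work surface, if the arm or the gripper's body presses on something with over 40 N, if the wrist force passes 120 N, or if a joint passes its speed limit or range.

## Robot

A 6-joint arm with a two-finger parallel gripper is mounted at the origin on the work surface; the furniture and walls round the work are solid. World frame = base frame: x ahead of the robot, y to its left, z up, the work surface at z = 0. Lengths are in m, angles in rad, forces in N, time in s.
With the tool pointing down it reaches from about 0.375 to 0.925 m from the base axis. Payload 5.7 kg.
Tool frame: the origin (TCP) lies between the finger pads; the fingertips stand 17 mm ahead of it and the grasp point (between the pads) lies 2 mm behind it (finger_overhang is the distance from the TCP to the fingertips, in m); z points along the fingers, y is the line along which they close (so a half turn about z gives the same grasp; the last joint's range is limited). The gripper opens to 88 mm and grips with 3 to 60 N. Pads are 20 mm wide; open, the fingers measure 115 mm over their backs; the gripper's body (75 mm by 178 mm) begins 61 mm behind the grasp point.
Start: joints at [-1.464, 0.359, 1.51, -0, 1.272, -0.115], TCP at [0.132, -0.585, 0.24] pointing down, gripper open.
Joint ranges: [-2.97, 2.97], [-1.01, 2.36], [0.21, 2.38], [-0.96, 4.11], [0.2, 2.71], [-2.98, 2.98]. Speed limits (rad/s): [2.39, 2.39, 3.14, 3.14, 3.14, 3.14].

## Interface

Orientations are given as a 3x3 rotation matrix whose columns are the frame's x, y, z axes.
In Python, from cell import goto, move_l, movej, set_gripper, dwell, solve_ik, read_camera, Unreachable, close_job, read_time, read_qpos, read_qvel, read_joint_torque, read_position, read_orientation, read_wrist_force, read_torque, read_opening, read_grasp_force, finger_overhang gives the robot as it stands. Calls block until the motion is done:
- goto(position, orientation): joint-space move of the TCP to a pose.
- move_l(position, ori=None, rate=0.15): straight line of the TCP; ori=None keeps the orientation; rate is the mean speed in m/s.
- movej(angles): joint-space move.
- set_gripper(opening, f_grip=None): opening from 0.0 (shut) to 1.0 (fully open); f_grip is the grip in N (None keeps the last); returns when the fingers have stopped.
- dwell(seconds).
- solve_ik(position, orientation): joint angles nearest the present ones, or None.
- read_camera(name): name is "side" or "top" or "wrist"; returns a dict with "pixels" (400x640x3 uint8, red, green, blue), "depth" (400x640 float32, m along the optical axis (not along the pixel's ray), 0 where there is no reading), "fovy" (degrees; the focal length in pixels is half the picture's height over the tangent of half this angle, whatever the lens; pixels are square), "cx", "cy" (the principal point, pixels), "rvec" (rotation vector, rad) and "tvec" (3), from world to camera coordinates, as OpenCV has them. Camera axes: x right, y down, z forward; pixel columns grow to the right and rows downward; lengths in m; the calibration is good to about 2 mm. A picture is of the moment at which its call begins.
A pose or a line that the arm cannot do raises Unreachable and nothing moves.
- close_job(): hands the job in; it is judged then, once.
Readings, each from a call of its own:
- read_time(): time.
- read_qpos(): joint angles.
- read_qvel(): joint speeds.
- read_joint_torque(): joint torques, N m.
- read_position(): TCP position.
- read_orientation(): TCP orientation.
- read_wrist_force(): force on the tool from outside, world axes, zero at the start.
- read_torque(): the same for the moment, N m.
- read_opening(): opening from 0.0 (shut) to 1.0 (fully open).
- read_grasp_force(): force on a finger pad.
Only numpy, scipy, OpenCV 4.12 (cv2) and the standard library are available. Lean on these libraries where they do the work, as an engineer would, in place of code of your own. Each camera call takes 0.05 s, during which the arm holds its last target. There are 200 camera calls.

## Working session

There is one attempt and no reset: what is moved stays moved. The work goes in short steps, each a Python script; the robot and the scene stay as the last script left them, time stands still between calls to the robot, and variables do not carry over. Pictures are saved under pics/ and viewed, at most 10 in all, crops included, and the job is handed in when it is done.

```bash
ls; mkdir -p pics; cat > h.py <<'E'
import numpy as np, cv2
from cell import *
def cam(name):
    c=read_camera(name); R=cv2.Rodrigues(np.array(c["rvec"],float))[0]; t=np.array(c["tvec"],float).ravel()
    f=200/np.tan(np.radians(c["fovy"])/2); c.update(R=R,t=t,f=f,pos=-R.T@t); return c
def cloud(c):
    v,u=np.mgrid[0:400,0:640]; d=c["depth"]
    P=np.stack([(u-c["cx"])/c["f"]*d,(v-c["cy"])/c["f"]*d,d],-1)
    W=(P-c["t"])@c["R"]; W[d==0]=np.nan; return W
def save(c,n): cv2.imwrite("pics/"+n,c["pixels"][:,:,::-1])
E
python3 - <<'E'
from h import *
for n in ("top","side"):
    c=cam(n); save(c,n+"0.png"); np.save(n+"0.npy",cloud(c)); np.save(n+"0p.npy",c["pixels"]); print(n,c["pos"],c["R"][2],c["f"])
print(read_time())
E
```

```text
pics
top [0.3309681  0.03858155 1.29607006] [ 0.16817713 -0.01370211 -0.98566156] 430.4526224234197
side [ 0.48803019 -0.9082924   0.64129881] [ 0.02248883  0.84683578 -0.53137879] 471.0996694240156
0.1
```

View pics/top0.png

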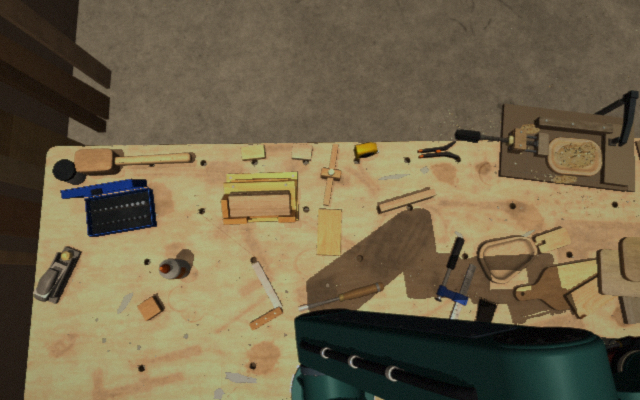

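View pics/side0.png

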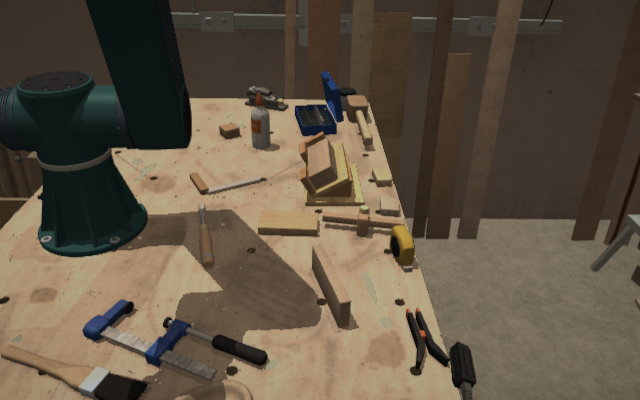

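The top view shows the cradle at about px (260,200), the gauge at (330,175), the short blank at (329,232) and the standing blank at (405,200). In the side view the standing blank is at (330,285) and the cradle at (333,170). Next I'll turn these into metric positions.

```bash
python3 - <<'E'
from h import *
W=np.load("top0.npy")
np.set_printoptions(precision=4,suppress=True)
# standing blank
w=W[170:225,365:445].reshape(-1,3); m=(w[:,2]>.052)&(w[:,2]<.075); p=w[m]
print("blank",len(p),np.median(p[:,2]),cv2.minAreaRect(p[:,:2].astype(np.float32)*1000))
w=W[200:265,312:346].reshape(-1,3); m=(w[:,2]>.013)&(w[:,2]<.03); p=w[m]
print("short",len(p),np.median(p[:,2]),cv2.minAreaRect(p[:,:2].astype(np.float32)*1000))
w=W[135:212,315:346].reshape(-1,3); m=(w[:,2]>.01); p=w[m]
print("gauge",len(p),p[:,2].max(),cv2.minAreaRect(p[:,:2].astype(np.float32)*1000))
w=W[165:228,212:306].reshape(-1,3); m=(w[:,2]>.02); p=w[m]
print("cradle",len(p),p[:,2].max(),cv2.minAreaRect(p[:,:2].astype(np.float32)*1000))
w=W[165:228,212:306]
print((w[::3,45]*1000).round())   # column through the middle
n=W[:,:,2]
im=np.load("top0p.npy")[160:232,205:315]
z=np.clip(W[160:232,205:315,2]/.14,0,1); z=cv2.applyColorMap((np.nan_to_num(z)*255).astype(np.uint8),cv2.COLORMAP_JET)
cv2.imwrite("pics/cr.png",cv2.resize(np.vstack([im[:,:,::-1],z]),None,fx=4,fy=4,interpolation=0))
print("bench",np.nanmedian(W[240:300,180:240,2]))
E
```

```text
blank 425 0.062074478244258456 ((538.9348754882812, -227.6852264404297), (21.046972274780273, 171.26065063476562), 16.24101448059082)
short 1071 0.020748262879679017 ((458.4725341796875, 1.924285888671875), (68.76931762695312, 149.97796630859375), 88.54242706298828)
gauge 576 0.06640774643047041 ((615.542236328125, -8.356086730957031), (65.93647003173828, 208.2130126953125), 85.407958984375)
cradle 3018 0.11441718491661831 ((539.9113159179688, 202.44149780273438), (131.45314025878906, 206.6804962158203), 0.9910703897476196)
[[662. 218.   7.]
 [654. 219.  -1.]
 [645. 219.  -1.]
 [632. 217.  13.]
 [623. 217.  12.]
 [603. 210.  61.]
 [591. 208.  73.]
 [582. 208.  72.]
 [575. 209.  65.]
 [563. 207.  81.]
 [551. 204. 100.]
 [542. 204.  98.]
 [535. 205.  90.]
 [527. 206.  87.]
 [519. 206.  86.]
 [511. 207.  78.]
 [503. 207.  75.]
 [498. 211.  46.]
 [494. 216.  11.]
 [486. 217.   2.]
 [477. 217.   2.]]
bench 0.00034162640820107725
```

View pics/cr.png

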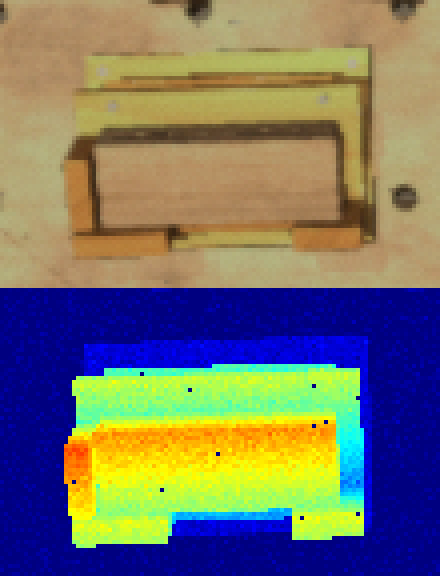

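The crop shows the second blank's top face as a clean plane, with the stop on its left at crop px (78,195). The ledge posts are at (120,243) and (325,237), with the notch between them. The sizes agree with those given. Next I'll fit the cradle frame from that face and check the arm's reach for every planned pose.

```bash
cat >> h.py <<'E'
from scipy.spatial.transform import Rotation as Rot
def fit_top(W,box,zoff):
    """fit top face of a pile in the box; returns deck frame R (x up slope,y left,z normal) and origin"""
    r0,r1,c0,c1=box; w=W[r0:r1,c0:c1].reshape(-1,3); w=w[~np.isnan(w[:,0])]
    cr=W[r0+(r1-r0)//3:r1-(r1-r0)//3,c0+(c1-c0)//3:c1-(c1-c0)//3].reshape(-1,3); p=cr[~np.isnan(cr[:,0])]
    for k in range(6):
        m=p.mean(0); n=np.linalg.svd(p-m,full_matrices=False)[2][2]; n*=np.sign(n[2])
        p=w[abs((w-m)@n)<(.006 if k<2 else .0035)]
        y=np.cross(n,[1,0,0]); y/=np.linalg.norm(y); x=np.cross(y,n)
        q=np.c_[(p-m)@x,(p-m)@y]
        g=np.zeros((300,300),np.uint8); ij=(q*1000+150).round().astype(int); ok=((ij>0)&(ij<300)).all(1); ij=ij[ok]
        g[ij[:,1],ij[:,0]]=255; g=cv2.morphologyEx(g,cv2.MORPH_CLOSE,np.ones((9,9))); g=cv2.morphologyEx(g,cv2.MORPH_OPEN,np.ones((15,15)))
        _,lab=cv2.connectedComponents(g); p=p[ok][lab[ij[:,1],ij[:,0]]==np.bincount(lab[g>0]).argmax()]
    q=np.c_[(p-m)@x,(p-m)@y]*1000
    (cx,cy),(a,b),an=cv2.minAreaRect(q.astype(np.float32))
    if a>b: a,b,an=b,a,an-90
    an=(an+90)%180-90
    c,s=np.cos(np.radians(an)),np.sin(np.radians(an))
    X=c*x+s*y; Y=-s*x+c*y; cen=m+(cx*x+cy*y)/1000
    R=np.c_[X,Y,n]; return R,cen-n*zoff-X*.031+Y*.0855,cen,(a,b),an
E
python3 - <<'E'
from h import *
np.set_printoptions(precision=4,suppress=True)
W=np.load("top0.npy")
R,o,cen,ab,an=fit_top(W,(188,222,224,296),.04)
print(R,o,cen,ab,an,"slope",np.degrees(np.arccos(R[2,2])),"yaw",np.degrees(np.arctan2(-R[0,1],R[1,1])))
D=(W[160:232,205:315].reshape(-1,3)-o)@R*1000
def box(lo,hi): 
    m=np.all((D>lo)&(D<hi),1); return D[m]
st=box((-5,-10,47),(70,30,62)); print("stop/top",len(st),np.percentile(st,[2,50,98],0))
lf=box((-30,-200,47),(6,30,62)); print("ledge tops",np.percentile(lf,[2,50,98],0))
dk=box((65,-200,-15),(100,30,12)); print("deck",np.percentile(dk,[2,50,98],0))
E
```

```text
[[ 0.8652 -0.0176 -0.501 ]
 [ 0.0135  0.9998 -0.0118]
 [ 0.5012  0.0034  0.8653]] [0.5151 0.2871 0.0375] [0.5234 0.2015 0.0874] (62.892215728759766, 172.70574951171875) 1.1634008884429932 slope 30.07846675889204 yaw 1.006818767894609
stop/top 148 [[-4.3023 -6.3491 47.765 ]
 [25.3964  7.5607 53.7522]
 [56.1117 17.2332 57.9816]]
ledge tops [[ -17.7944 -186.3948   48.4812]
 [  -7.5477  -40.3632   53.7843]
 [   2.7149   15.5139   58.1855]]
deck [[  65.4644 -184.1467  -11.5949]
 [  77.8615  -86.2537   -1.1777]
 [  88.1356   13.7836    4.1263]]
```

The fit is good: slope 30.1°, yaw about 1°, face 63x173 mm, and the stop and ledge fall where they should. Next I'll check the IK for the placing pose and tip the blank toward the robot.

```bash
cat >> h.py <<'E'
yaw=np.radians(1.1); sl=np.radians(30)
DR=Rot.from_euler("ZY",[yaw,-sl]).as_matrix()   # deck frame
DO=np.array([.5151,.2871,.0375])
deck=lambda x,y,z: DO+DR@(np.array([x,y,z])/1000)
def tool(y,z): # tool frame from closing line and approach
    y=np.array(y,float);z=np.array(z,float); return np.c_[np.cross(y,z),y,z]
E
python3 - <<'E'
from h import *
np.set_printoptions(precision=4,suppress=True)
print(DR); print(read_orientation())
for s in (1,-1):
    for z in (60,160): print("place",s,z,solve_ik(deck(31,-86,z),tool(s*DR[:,0],-DR[:,2])))
a=np.radians(16.24); n=np.array([np.cos(a),np.sin(a),0]); c=np.array([.5389,-.2277,0])
for s in (1,-1): print("push",s,solve_ik(c+.04*n+[0,0,.068],tool(s*n,[0,0,-1])),"grasp",solve_ik(c-.041*n+[0,0,.02],tool(s*n,[0,0,-1])))
E
```

```text
[[ 0.8659 -0.0192 -0.4999]
 [ 0.0166  0.9998 -0.0096]
 [ 0.5     0.      0.866 ]]
[[ 0.9755  0.22   -0.0002]
 [ 0.22   -0.9755  0.0017]
 [ 0.0002 -0.0017 -1.    ]]
place 1 60 [ 0.358   0.363   2.1537 -0.9288  0.209   1.2144]
place 1 160 [ 0.4076  0.1273  2.1451 -0.4811  0.4216  0.7851]
place -1 60 [ 0.358   0.363   2.1537 -0.9288  0.209  -1.9272]
place -1 160 [ 0.4076  0.1273  2.1451 -0.4811  0.4216 -2.3565]
push 1 [-0.4708  0.5719  1.6355 -0.      0.9341 -0.7542] grasp [-0.5713  0.5804  1.8087 -0.      0.7525 -0.8547]
push -1 [-0.4708  0.5719  1.6355 -0.      0.9341  2.3874] grasp [-0.5713  0.5804  1.8087 -0.      0.7525  2.2869]
```

```bash
python3 - <<'E'
from h import *
np.set_printoptions(precision=4,suppress=True)
a=np.radians(16.24); n=np.array([np.cos(a),np.sin(a),0]); c=np.array([.5389,-.2277,0]); T=tool(n,[0,0,-1])
set_gripper(0.0)
goto(c+.05*n+[0,0,.16],T)
move_l(c+.05*n+[0,0,.071],rate=.15)
move_l(c-.012*n+[0,0,.071],rate=.06)
print(read_wrist_force())
dwell(.5)
move_l(c-.012*n+[0,0,.20],rate=.25)
set_gripper(1.0)
goto(c-.10*n+[-.08,.02,.28],T)
k=cam("top"); save(k,"top1.png"); W=cloud(k); np.save("top1.npy",W)
k=cam("side"); save(k,"side1.png"); np.save("side1.npy",cloud(k))
k=cam("wrist"); save(k,"wrist1.png"); np.save("wrist1.npy",cloud(k))
for nm in("top","side","wrist"):
    W=np.load(nm+"1.npy"); w=W.reshape(-1,3)
    m=(abs(w[:,0]-.5)<.13)&(abs(w[:,1]+.24)<.13)&(w[:,2]>.012)&(w[:,2]<.07); p=w[m]
    print(nm,len(p),np.percentile(p[:,2],[2,50,98]) if len(p) else 0, cv2.minAreaRect(p[:,:2].astype(np.float32)*1000) if len(p)>3 else 0)
print(read_time(),read_qpos())
for y in (-120,-100,-86,-70,-65):
  for t in (30,27,24):
    d=np.radians(t); Rt=Rot.from_euler("ZY",[yaw,-d]).as_matrix()
    print(y,t,solve_ik(deck(31,y,60),tool(Rt[:,0],-Rt[:,2])))
E
```

```text
[ 0.8801 -0.5151  0.5668]
top 1100 [0.0149 0.0205 0.0259] ((498.3215026855469, -239.4639892578125), (62.11115264892578, 171.0987091064453), 16.26236915588379)
side 2238 [0.0142 0.0201 0.0225] ((436.9718933105469, -261.0942077636719), (187.8497314453125, 180.49632263183594), 16.54633140563965)
wrist 6238 [0.0155 0.0207 0.0224] ((438.7223205566406, -264.4387512207031), (188.87908935546875, 181.29164123535156), 16.076032638549805)
8.9417 [-0.7347  0.0745  1.7882  0.0003  1.2797 -1.019 ]
-120 30 None
-120 27 [ 0.2594  0.3421  2.1467 -0.5149  0.2212  0.7193]
-120 24 [ 0.2491  0.3398  2.1066 -0.3186  0.3004  0.5158]
-100 30 None
-100 27 [ 0.3098  0.3503  2.1288 -0.5652  0.2453  0.8119]
-100 24 [ 0.2976  0.3482  2.0894 -0.3641  0.3192  0.6026]
-86 30 [ 0.358   0.363   2.1537 -0.9288  0.209   1.2144]
-86 27 [ 0.3439  0.3566  2.1152 -0.5909  0.263   0.8662]
-86 24 [ 0.3305  0.3545  2.0763 -0.3905  0.3334  0.6569]
-70 30 [ 0.397   0.3704  2.1365 -0.9238  0.2333  1.2416]
-70 27 [ 0.3817  0.3641  2.0987 -0.6127  0.2837  0.9195]
-70 24 [ 0.3671  0.3621  2.0604 -0.4158  0.3504  0.713 ]
-65 30 [ 0.4089  0.3728  2.1309 -0.9214  0.2408  1.249 ]
-65 27 [ 0.3932  0.3666  2.0933 -0.6181  0.2903  0.9345]
-65 24 [ 0.3783  0.3646  2.0552 -0.4227  0.3559  0.7294]
```

View pics/side1.png

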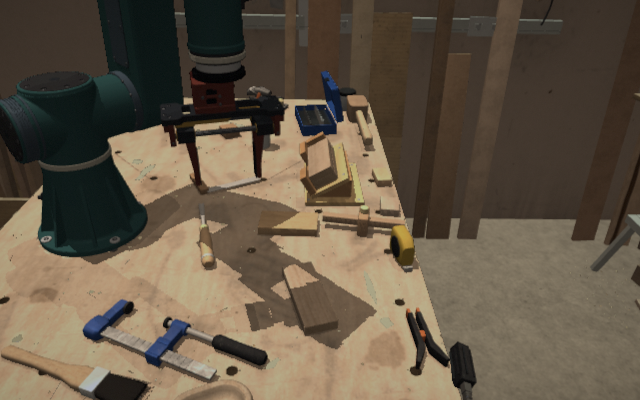

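View pics/wrist1.png

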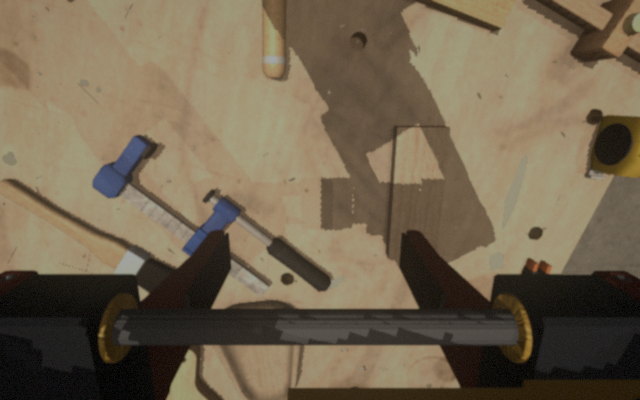

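The blank now lies flat: side view shows it at (310,297), top face at z=0.020, measured 62x171 mm, centre (0.498,-0.239), yaw 16.3°. The gauge and short blank haven't moved. The wrist view shows free bench on both long edges, with the nearest clamp handle at (325,285).

The placing pose at the full 30° sits at the wrist limits. I'll grip 13 mm toward the stop end and set it down at 28°.

```bash
python3 - <<'E'
from h import *
np.set_printoptions(precision=4,suppress=True)
a=np.radians(16.26); n=np.array([np.cos(a),np.sin(a),0]); u=np.array([-n[1],n[0],0]); c=np.array([.4983,-.2395,0])
T=tool(n,[0,0,-1]); g=c+.013*u
goto(g+[0,0,.12],T)
move_l(g+[0,0,.0205],rate=.12)
print("pre",read_wrist_force())
set_gripper(.5,35); print("open mm",read_opening()*88,read_grasp_force())
move_l(g+[0,0,.20],rate=.15)
print("w",read_wrist_force(),read_opening()*88)
Rt=Rot.from_euler("ZY",[yaw,-np.radians(28)]).as_matrix(); P=tool(Rt[:,0],-Rt[:,2])
def tcp(x,y,z): return deck(x,y,z)+Rt@np.array([0,.013,.0105])
print(solve_ik(tcp(33.5,-88.5,51),P))
goto(tcp(36,-90,140),P)
k=cam("side"); save(k,"side2.png"); k=cam("wrist"); save(k,"wrist2.png"); np.save("wrist2.npy",cloud(k))
print(read_time(),read_position(),tcp(36,-90,140),read_qpos())
k=cam("top"); save(k,"top2.png")
E
```

```text
pre [0.3027 0.962  0.1592]
open mm 62.34545080207795 34.98232841491699
w [-0.1543 -1.0745 -1.7472] 61.6808770129663
[ 0.3722  0.3587  2.1118 -0.6717  0.2638  0.9692]
14.35 [0.4735 0.2087 0.1861] [0.4728 0.2093 0.186 ] [ 0.4077  0.1576  2.1022 -0.4149  0.459   0.7239]
```

```bash
python3 -c "
import cv2,numpy as np
a=cv2.imread('pics/side2.png')[60:260,200:450];b=cv2.imread('pics/wrist2.png')
cv2.imwrite('pics/c2.png',np.vstack([cv2.resize(a,(400,320)),cv2.resize(b,(400,250))]))"
```

```text
(no output)
```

View pics/c2.png

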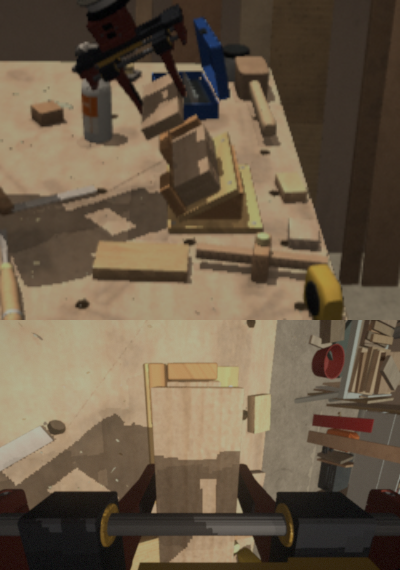

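The blank is held square and level in the fingers, with its end just short of the stop: the blank's end is at wrist px (195,388) in the montage and the stop at (190,372). I'll measure both from this one view so that the calibration error cancels.

```bash
python3 - <<'E'
from h import *
np.set_printoptions(precision=1,suppress=True)
W=np.load("wrist2.npy").reshape(-1,3); D=(W-DO)@DR*1000
def box(lo,hi): return D[np.all((D>lo)&(D<hi),1)]
b=box((-10,-80,138),(85,20,162)); print("held",len(b),np.percentile(b,[1,50,99],0)); print(cv2.minAreaRect(b[:,:2].astype(np.float32)))
s=box((-5,-15,47),(70,35,63)); print("stop",len(s),np.percentile(s,[1,50,99],0)); print(cv2.minAreaRect(s[:,:2].astype(np.float32)))
l=box((-30,-60,47),(1.5,25,63)); print("ledge",len(l),np.percentile(l,[1,50,99],0))
E
```

```text
held 23770 [[  3.3 -79.1 145.1]
 [ 37.9 -41.4 149.6]
 [ 72.5  -7.3 158.5]]
((38.053287506103516, -43.45262908935547), (73.40657806396484, 80.41043090820312), 89.6332778930664)
stop 2437 [[-4.6 -6.9 50.3]
 [25.9  6.7 53.6]
 [55.5 15.6 55.3]]
((25.64657974243164, 3.614473342895508), (24.152572631835938, 61.244544982910156), 89.85578918457031)
ledge 1152 [[-18.4 -46.6  48.8]
 [-10.1   2.2  53.5]
 [ -0.6  15.7  55.2]]
```

The two agree: the end-to-stop gap is about 4.5 mm as planned, and the ledge is in place. Next I'll lower along the deck normal until contact, then release.

```bash
python3 - <<'E'
from h import *
np.set_printoptions(precision=4,suppress=True)
Rt=Rot.from_euler("ZY",[yaw,-np.radians(28)]).as_matrix(); P=tool(Rt[:,0],-Rt[:,2])
def tcp(x,y,z): return deck(x,y,z)+Rt@np.array([0,.013,.0105])
move_l(tcp(33.3,-88,75),P,rate=.1)
move_l(tcp(33.3,-88,54.5),P,rate=.06)
dwell(.2); f0=read_wrist_force(); print("f0",DR.T@f0)
z=54.5
while z>49:
    z-=.6; move_l(tcp(33.3,-88,z),P,rate=.03); f=DR.T@(read_wrist_force()-f0)
    if abs(f[2])>3 or abs(f[:2]).max()>8: break
print("z",z,f,read_time(),read_position()-tcp(33.3,-88,z))
set_gripper(1.0); dwell(.2)
move_l(tcp(33.3,-88,z+90),P,rate=.15)
a=np.radians(16); goto([.40,-.15,.30],tool([np.cos(a),np.sin(a),0],[0,0,-1]))
k=cam("top"); save(k,"top3.png"); W=cloud(k); np.save("top3.npy",W)
R,o,cen,ab,an=fit_top(W,(186,222,222,298),.06)
D=(cen-DO)@DR*1000
print("top face in deck",D,ab,"rel R",DR.T@R,read_time())
k=cam("side"); save(k,"side3.png")
im=cv2.imread("pics/top3.png")[150:240,200:350]; b=cv2.imread("pics/side3.png")[110:230,250:420]
cv2.imwrite("pics/c3.png",np.hstack([cv2.resize(im,(450,270)),cv2.resize(b,(340,270)[:2])]))
E
```

```text
f0 [-1.1318 -0.0615 -1.5141]
z 50.89999999999999 [0.6068 0.2231 8.248 ] 17.3917 [-0.0002  0.      0.0003]
top face in deck [ 29.5644 -87.6978  60.333 ] (66.11116027832031, 170.59906005859375) rel R [[ 0.9999  0.0071 -0.0075]
 [-0.0071  1.     -0.0018]
 [ 0.0075  0.0019  1.    ]] 20.4333
```

View pics/c3.png

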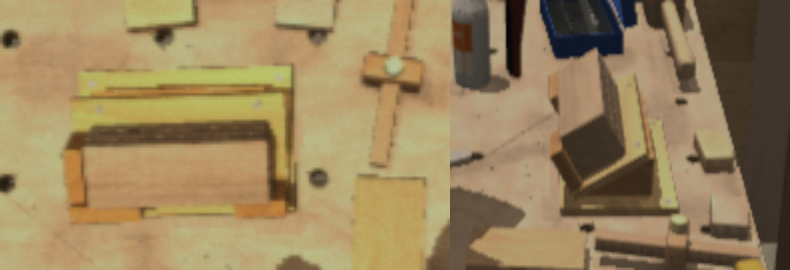

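The third blank lies flat on the pile, parallel within 0.007 rad, with its face at z=60.3 and y centre -87.7 mm. The end face looks flush in the side view at about (590,110) of the montage. I'll do one layer-by-layer check of the visible end face from the side camera, then hand in.

```bash
python3 - <<'E'
from h import *
np.set_printoptions(precision=1,suppress=True)
W=cloud(cam("side")).reshape(-1,3); D=(W-DO)@DR*1000
off=W-DO
for lo in (3,23,43):
    s=D[(D[:,2]>lo)&(D[:,2]<lo+14)&(D[:,0]>-3)&(D[:,0]<75)&(D[:,1]>-185)&(D[:,1]<-160)]
    print(lo,len(s),"y",np.percentile(s[:,1],[10,50,90]),"x",np.percentile(s[:,0],[2,50,98]))
W=np.load("top3.npy"); D=(W.reshape(-1,3)-DO)@DR*1000
t=D[(D[:,2]>57.5)&(D[:,2]<64)&(D[:,1]>-165)&(D[:,1]<-10)]
h,e=np.histogram(t[:,0],np.arange(-6,72,2)); print(h)
for n,box,z in(("gauge",(135,212,315,346),.01),("short",(200,265,312,346),.013)):
    for f in("top0","top3"):
        V=np.load(f+".npy")[box[0]:box[1],box[2]:box[3]].reshape(-1,3); p=V[V[:,2]>z]; print(n,f,np.nanmedian(p[:,:2],0)*1000)
E
```

```text
3 135 y [-174.  -171.5 -168.6] x [-2.7 28.6 59.8]
23 140 y [-174.9 -171.9 -169.2] x [-2.4 28.5 59.4]
43 135 y [-175.2 -172.8 -169.9] x [-2.3 28.4 59.3]
[ 1  0  7 34 33 27 34 33 26 37 31 39 24 35 36 26 36 32 25 40 28 30 31 31
 28 32 31 37 32 31 29 31 37 36 13  0  0  0]
gauge top0 [617.1  -4.6]
gauge top3 [617.3  -4.6]
short top0 [453.3   2.9]
short top3 [453.4   2.8]
```

All three layers line up within about 1 mm, and the bystanders haven't moved. I'm handing in.

```bash
python3 -c "
from h import *
print(read_time(),close_job())"
```

```text
the job is handed in; nothing more can be done
20.5333 None
```

The job is handed in at about 20.5 s: the third blank was tipped onto its face and now lies flat on the pile, the three layers line up within about 1.5 mm by the cameras, and the marking gauge and short blank have not moved; no verdict came back.

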